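Screw a hose elbow into a clamped connector

ROBOT

A 6-joint arm with a two-finger parallel gripper is mounted at the origin on the work surface. World frame = base frame: x ahead of the robot, y to its left, z up, the work surface at z = 0. Lengths are in mm, angles in rad, forces in N, time in s.
With the tool pointing down it reaches from about 300 to 950 mm from the base axis. Payload 3.1 kg.
Tool frame: the origin (TCP) lies at the very end of the fingers, on their centre line; the grasp point (between the pads) lies 19 mm behind it; z points along the fingers, x is the direction in which the jaws open and shut, and the axes are right-handed (so a half turn about z gives the same grasp; the last joint's range is limited). The gripper opens to 85 mm and grips with 20 to 120 N. Pads are 22 mm wide; open, the fingers measure 114 mm over their backs; the gripper's body (76 mm by 85 mm) begins 54 mm behind the grasp point. The pads swing forward as they close: fully open they stand 13 mm farther back than shut.
Start: joints at [1.08, 0.308, 1.634, -0, 1.2, -0.07], TCP at [255.332, 570.471, 192.372] pointing down, gripper open.
Joint ranges: [-3.06, 3.06], [-0.79, 1.96], [0.05, 2.63], [-1.19, 4.34], [0.05, 2.64], [-2.94, 2.94]. Speed limits (rad/s): [2.79, 2.79, 3.14, 3.14, 3.14, 3.14].

INTERFACE

Orientations are given as a rotation vector (axis times angle).
In Python, from station import bot, vision gives the robot as it stands.
- The arm moves only by the tool jog_arm, never from a script. Its argument "commands" is a list of rows, each a list of 7 numbers: the gripper command: -1 is fully open, 1 is shut, values between are in proportion, then the shift along the tool's x, y, z in mm, then the turn, a rotation vector about the tool's x, y, z in degrees. A call has 1 to 5 rows; each row shifts and turns the commanded pose from where the row before left it, along the tool's axes as they then stand; what a row does not reach is not made up. A row lasts 1/12 s, in which the tool goes at most 41.7 mm and 7.16 degrees, less where a joint would pass 70% of its speed; a pose out of reach is approached as far as the arm can. A call is refused whole if a number of a shift passes 41.7 or a number of a turn 7.16, either way. A call with a gripper value outside its range is refused whole. The fingers move at their own pace and stop on an object; "newtons" is the grip in N (left out, the last holds). Time passes only in rows, so rows that do not move let the fingers close. It gives the time, the measured TCP pose, the force and the opening at its end, in the units of the state.
- bot.read_state(): the state, without advancing time (a new reading comes with each control period).
- vision.get_image(name): name is "scene" or "top" or "wrist"; returns the picture (420x560x3 uint8, blue, green, red); there is no depth.
- vision.camera_model(name): a dict with "K" (3x3 intrinsics, pixels), "eye" and "rotation" of the camera in the world; the wrist camera has in their place "T_tool_cam" (4x4, takes a point from camera to tool coordinates, whose origin is the TCP and whose axes are the tool frame's). Camera axes: x right, y down, z forward; pixel columns grow to the right and rows downward; lengths in mm; the calibration is good to about 2 mm. A picture is of the moment at which its call begins: read the wrist's pose just before it. camera_model takes no time and is no camera call.
- bot.job_done(): hands the job in, once; it reports no verdict.
The state is a dict: "clock": time; "joint_pos": joint angles; "dq": joint speeds; "joint_efforts": joint torques, N m; "position": TCP position; "tool_rot": TCP orientation; "contact_force": force on the tool from outside, world axes, zero at the start; "wrist_torque": the same for the moment, N m; "width": opening from 0.0 (shut) to 1.0 (fully open).
Only numpy, scipy, OpenCV 4.12 (cv2) and the standard library are available. Lean on these libraries where they do the work, as an engineer would, in place of code of your own. Each camera call takes 0.05 s, during which the arm holds its last target. There are 200 camera calls.

TASK

Take the steel elbow hose barb from the tray and start it in the mouth of the connector held in the bench clamp, feeling lightly for the entry slots of its coarse thread. Screw it in clockwise (seen from above) until it turns tight on its seal, and stop with the barb pointing midway between the two hose-guide posts; press gently, do not force it, leave the other things where they are, and let go of it.

Things in the scene. Friction and masses are not known exactly. Their poses are not given: they have to be found in the camera images.
- elbow: Steel elbow fitting, 90 g, standing on its stem in the white tray. Origin: centre of the stem's foot; z up the stem, +x along the barb. Stem 20 mm diameter, z 0 to 22 mm, foot chamfered 2 mm. Above it a block, z 22 to 56 mm, 24 mm along x, with two flat faces to grip at y = +-11 mm. A short boss leaves it at -x, to 18 mm from the axis.
- barb_tip (a point): Centre of the end of the elbow's straight barb (11 mm thick), 45 mm from the elbow's axis along its +x, 42 mm above the foot.
- clamp: Fixed bench clamp: base 145 x 100 x 12 mm, two dark jaws (tops at z = 48 mm) holding an upright round female connector, 52 mm diameter. Origin: underside, on the connector's axis; z up; +x points from that axis midway between two hose-guide posts, 8 mm thick, at x = 72 mm, y = +-11 mm, tops at z = 87 mm.
- mouth (a point): Centre of the connector's mouth, 62 mm above the clamp's underside: a flat 3 mm flange, bore 23 mm, with two opposite entry slots 7.4 mm wide for the pins. The slots' line is about 68 degrees counter-clockwise (from above) of the clamp's +x, clocked up to 20 degrees either way, differently each time: feel for it. The barb enters pointing to that +68 degree side.
- guide (a point): Where the barb's tip should be, seen from above, when the elbow is set: 45 mm from the connector's axis along the clamp's +x, midway between the posts, 84 mm above the clamp's underside. The rigid stop lies 12 degrees or more beyond it.
- seal (a joint): The sprung rubber seal disc (25 mm diameter) at the connector's bottom, top face at z = 47.4 mm of the clamp when free: how far it is pushed down, m. 3.5 N per mm. It is crushed and spoilt beyond 6 mm, a push of 21 N.
- straight: Straight hose barb fitting, 72 mm tall, 26 mm wide, standing in the tray; to be left alone. Origin: centre of its foot.
- plug: Blanking plug with a small wing, 46 mm tall, 30 mm wide, standing in the tray; to be left alone. Origin: centre of its foot.
- tray: Fixed white tray, 130 x 250 mm, rim 14 mm high, floor 4 mm thick, with three fittings along its y at 80 mm spacing. Origin: centre of its underside.
- flask: Glass conical flask, 140 mm tall, 86 mm wide at its foot, to be left alone. Origin: centre of its underside.
- dish: Covered glass petri dish, 94 mm wide, 20 mm tall, to be left alone. Origin: centre of its underside.
- pins (a point): On the elbow's axis, 8 mm above the foot: centre of the cross pin, 5 mm thick, that runs through the stem along the elbow's x; its ends, 17 mm from the axis on either side, are the two thread pins.
- grip (a point): On the elbow's axis, 44 mm above the foot: where to grip it across its y, 22 mm wide, so that the fingertips stay clear above the connector's mouth.
- seat (a point): On the connector's axis, 47.4 mm above the clamp's underside, where the foot meets the seal when the pins drop through the slots (pins not over the slots rest on the flange, foot about 9 mm higher). Then only clockwise turning engages: about 30 degrees free, then the elbow is drawn down 0.075 mm per degree and resistance rises. Friction holds it. A rigid stop lies some 102 degrees past the slots.
- bottle: Amber bottle, 130 mm tall, 60 mm wide, to be left alone. Origin: centre of its underside.
- beaker: Glass beaker, 85 mm tall, 70 mm wide, to be left alone. Origin: centre of its underside.
- wrench: Steel wrench lying on the bench, to be left alone.
Things that resemble listed ones, but are neither listed nor needed, are in the scene too. Leave any purple look-alike of the elbow alone.

How it is judged:
By the outcome, as a careful person would: the job done as asked, in the order asked, and still so for the second after the job is handed in, with the robot touching nothing.
It also fails if it takes over 58 s, if anything falls off the work surface, if the arm or the gripper's body presses on something with over 40 N, if the wrist force passes 120 N, or if a joint passes its speed limit or range.

## Working session

There is one attempt and no reset: what is moved stays moved. The work goes in short steps, Python scripts to look and compute and a tool call to move; the robot and the scene stay as the last step left them, time stands still between calls to the robot, and variables do not carry over. Pictures are saved under pics/ and viewed, about 8 in all and at most 12, crops included, and the job is handed in when it is done.

Besides the shell and the picture viewer there is one more tool, called after "Call:" as name(argument=value, ...) on one line, values as JSON. jog_arm: Moves the arm, as the interface text tells. Its arguments: {"type":"object","properties":{"commands":{"type":"array"},"newtons":{"type":"number"}},"required":["commands"]}

```bash
mkdir -p pics; ls; python3 - <<'E'
from station import bot, vision
import cv2
s=bot.read_state(); print(s)
for n in ("top","scene"):
    cv2.imwrite(f"pics/{n}0.png",vision.get_image(n)); m=vision.camera_model(n); print(n,m)
print(vision.camera_model("wrist"))
E
```

```text
pics
{'clock': 0.0, 'joint_pos': array([ 1.08033731e+00,  3.08993307e-01,  1.63518961e+00,  1.30007981e-05,
        1.19965536e+00, -6.96277684e-02]), 'dq': array([-1.58965311e-03, -2.46603017e-03, -5.74022981e-04, -7.71182968e-07,
        3.78415052e-04,  1.17871823e-03]), 'joint_efforts': array([-1.99759612e-03, -4.15248656e+01, -2.76663637e+01, -1.19639881e-04,
        1.03010028e-02, -1.08776518e-05]), 'position': array([254.88204683, 569.68675696, 191.15297224]), 'tool_rot': array([ 2.63552952,  1.70786883, -0.00309465]), 'contact_force': array([0.04721628, 0.37138004, 0.59557496]), 'wrist_torque': array([-0.04127463, -0.02196973, -0.00759378]), 'width': 0.9973354502274145}
top {'K': array([[400.25849537,   0.        , 276.77026223],
       [  0.        , 400.25849537, 204.37014139],
       [  0.        ,   0.        ,   1.        ]]), 'eye': array([ 3.56957710e+02, -6.61638475e-01,  1.29649889e+03]), 'rotation': array([-2.14930358,  2.14550781, -0.19098895])}
scene {'K': array([[472.83746698,   0.        , 277.12848091],
       [  0.        , 472.83746698, 214.9385253 ],
       [  0.        ,   0.        ,   1.        ]]), 'eye': array([1064.18502872,  569.36385066,  889.33756347]), 'rotation': array([-0.92696831, -2.54464791,  1.00474821])}
{'K': array([[323.80651737,   0.        , 277.31310958],
       [  0.        , 323.80651737, 207.65991521],
       [  0.        ,   0.        ,   1.        ]]), 'T_tool_cam': array([[ 9.99999701e-01,  4.25036846e-04,  6.46510508e-04,
        -4.86471504e-01],
       [-5.93146183e-04,  9.57674943e-01,  2.87851266e-01,
        -7.31554799e+01],
       [-4.96799519e-04, -2.87851563e-01,  9.57674909e-01,
        -1.81282390e+02],
       [ 0.00000000e+00,  0.00000000e+00,  0.00000000e+00,
         1.00000000e+00]])}
```

View pics/top0.png

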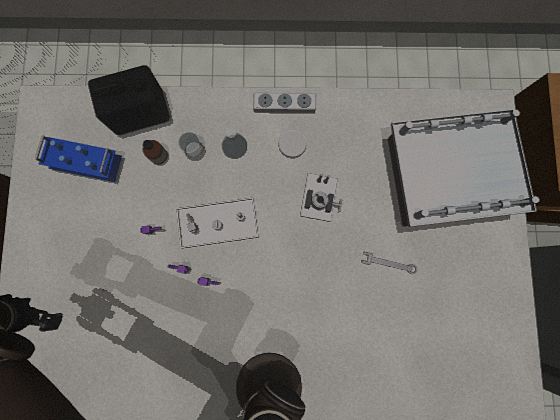

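View pics/scene0.png

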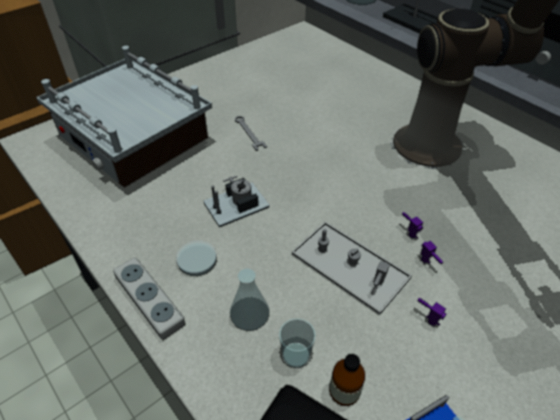

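The top view shows the tray at (218,222) with fittings at (192,223), (217,225) and (241,217), and the clamp at (321,198) with its posts at (322,180). Purple look-alikes are at (150,230), (180,268) and (208,281). The grey fitting at (192,223), which has a sideways barb, fits the elbow. I'll confirm it in a crop.

```bash
python3 - <<'E'
import cv2,numpy as np
a=cv2.imread("pics/top0.png"); s=cv2.imread("pics/scene0.png")
r=lambda i,x0,y0,w,h,k:cv2.resize(i[y0:y0+h,x0:x0+w],None,fx=k,fy=k,interpolation=cv2.INTER_CUBIC)
out=np.zeros((600,800,3),np.uint8)
out[:300,:400]=r(a,172,195,80,60,5); out[:300,400:]=r(a,285,165,80,60,5)
out[300:,:400]=r(s,340,245,80,60,5); out[300:,400:]=r(s,195,170,80,60,5)
cv2.imwrite("pics/c1.png",out)
E
```

```text
(no output)
```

View pics/c1.png

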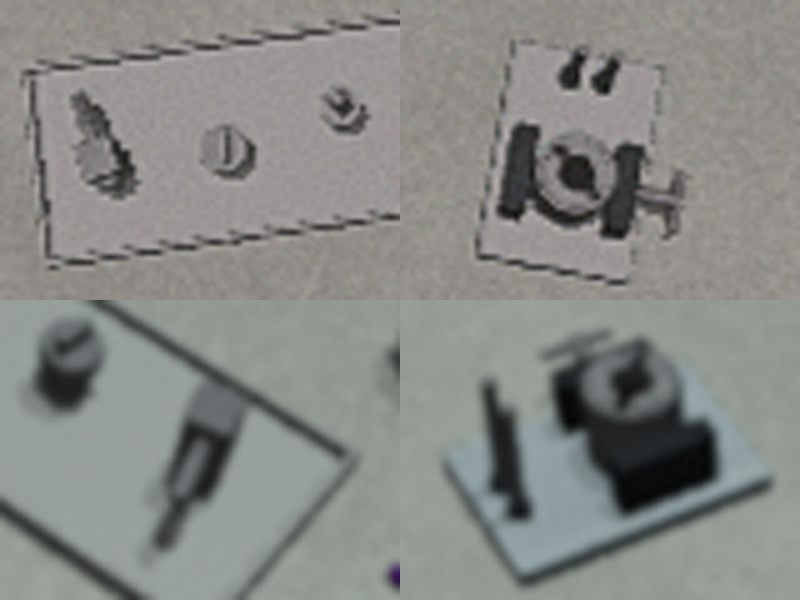

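```bash
cat > h.py <<'E'
from station import bot, vision
import cv2, numpy as np
from scipy.spatial.transform import Rotation as R
def cam(n):
    m=vision.camera_model(n); K=m["K"]
    if n!="wrist": return K,m["eye"],R.from_rotvec(m["rotation"]).as_matrix()
    s=bot.read_state(); Rt=R.from_rotvec(s["tool_rot"]).as_matrix(); T=m["T_tool_cam"]
    return K, s["position"]+Rt@T[:3,3], Rt@T[:3,:3]
def px2w(c,u,v,z):
    K,e,Rm=c; d=Rm@np.linalg.solve(K,[u,v,1.]); return e+d*(z-e[2])/d[2]
def w2px(c,p):
    K,e,Rm=c; q=K@(Rm.T@(np.asarray(p,float)-e)); return q[:2]/q[2]
def ang(d): return np.degrees(np.arctan2(d[1],d[0]))
def tool():
    s=bot.read_state(); M=R.from_rotvec(s["tool_rot"]).as_matrix(); return s["position"],M,s
def show():
    p,M,s=tool(); print("t%.2f"%s["clock"],"pos",p.round(1),"x-yaw %.1f"%ang(M[:,0]),"zax",M[:,2].round(3),"F",s["contact_force"].round(2),"Tq",s["wrist_torque"].round(2),"w %.3f"%s["width"],"q",s["joint_pos"].round(2))
def goto(xyz,yaw):
    "shift in present tool axes, and turn about tool z in deg, to put TCP at xyz with tool x at yaw (mod 180)"
    p,M,s=tool(); d=M.T@(np.asarray(xyz)-p); t=-((yaw-ang(M[:,0])+90)%180-90)
    print("shift",d.round(1),"turn z",round(t,1))
E
python3 - <<'E'
from h import *
show(); c=cam("top")
b=px2w(c,191.6,226.4,60); t=px2w(c,188,214.4,46+5.5); print("elbow",b,t,ang(t-b),np.linalg.norm((t-b)[:2]))
m=px2w(c,320.4,199.6,62); p=px2w(c,(571+604)/2/5+285,70/5+165,87); print("mouth",m,p,ang(p-m),np.linalg.norm((p-m)[:2]))
# post tops guess
m=m; print(ang(px2w(c,285+512/5,165+8,12)-px2w(c,285+478/5,165+51,12)))
goto([b[0],b[1],200],ang(t-b)+90)
E
```

```text
t0.10 pos [254.9 569.7 191.2] x-yaw 65.9 zax [-0.001 -0.002 -1.   ] F [ 0.35 -0.45 -0.61] Tq [-0.01 -0.    0.03] w 0.998 q [ 1.08  0.31  1.64  0.    1.2  -0.07]
elbow [484.97014468 239.06924069  60.        ] [523.46442438 253.19276016  51.5       ] 20.148045519777654 41.003455604977255
mouth [ 570.04056544 -160.90221782   62.        ] [ 631.65847105 -414.76361916   87.        ] -76.35685916258956 261.2324202351972
-11.227401060239075
shift [-207.8  345.    -8.4] turn z -44.3
```

Call:
jog_arm(commands=[[-1,-20.8,34.5,0,0,0,0],[-1,-20.8,34.5,0,0,0,0],[-1,-20.8,34.5,0,0,0,0],[-1,-20.8,34.5,0,0,0,0],[-1,-20.8,34.5,0,0,0,0]])

```text
clock: 0.52
position: [370.6, 403.3, 191.8]
tool_rot: [2.635, 1.709, -0.001]
contact_force: [0.1, 0.1, 0.3]
width: 1.002
```

Call:
jog_arm(commands=[[-1,-20.8,34.5,0,0,0,0],[-1,-20.8,34.5,0,0,0,0],[-1,-20.8,34.5,0,0,0,0],[-1,-20.8,34.5,0,0,0,0],[-1,-20.8,34.5,0,0,0,0]])

```text
clock: 0.93
position: [485.6, 237.8, 192.0]
tool_rot: [-2.636, -1.708, 0.001]
contact_force: [1.3, 0.2, 0.8]
width: 1.0
```

Call:
jog_arm(commands=[[-1,0,0,0,0,0,7],[-1,0,0,0,0,0,7],[-1,0,0,0,0,0,7],[-1,0,0,0,0,0,7],[-1,0,0,0,0,0,7]])

```text
clock: 1.35
position: [484.9, 239.2, 191.7]
tool_rot: [3.031, 0.826, -0.002]
contact_force: [-0.4, 0.8, 0.1]
width: 1.002
```

Call:
jog_arm(commands=[[-1,0,0,0,0,0,7],[-1,0,0,0,0,0,7],[-1,0,0,0,0,0,7],[-1,0,0,0,0,0,7],[-1,0,0,0,0,0,7]])

```text
clock: 1.77
position: [484.8, 239.5, 191.8]
tool_rot: [3.139, -0.122, -0.002]
contact_force: [0.6, 0.2, -0.0]
width: 1.001
```

Call:
jog_arm(commands=[[-1,0,0,0,0,0,7],[-1,0,0,0,0,0,7],[-1,0,0,0,0,0,7],[-1,0,0,0,0,0,7],[-1,0,0,0,0,0,7]])

```text
clock: 2.18
position: [484.8, 239.5, 191.8]
tool_rot: [2.956, -1.06, -0.001]
contact_force: [0.3, 0.4, -0.3]
width: 0.998
```

Call:
jog_arm(commands=[[-1,0,0,0,0,0,7],[-1,0,0,0,0,0,7],[-1,0,0,0,0,0,7],[-1,0,0,0,0,0,7],[-1,0,0,0,0,0,3]])

```text
clock: 2.6
position: [484.8, 239.5, 191.8]
tool_rot: [2.566, -1.81, -0.001]
contact_force: [0.4, -0.3, 0.4]
width: 0.999
```

```bash
python3 - <<'E'
from h import *
show(); cv2.imwrite("pics/w1.png",vision.get_image("wrist"))
print(w2px(cam("wrist"),[485,239,60]))
E
```

```text
t2.60 pos [484.8 239.5 191.8] x-yaw -70.4 zax [-0.001 -0.    -1.   ] F [ 0.37 -0.26  0.4 ] Tq [-0.01 -0.01 -0.03] w 0.999 q [0.38 0.15 1.83 0.   1.16 1.61]
[277.4710807  187.28466776]
```

View pics/w1.png

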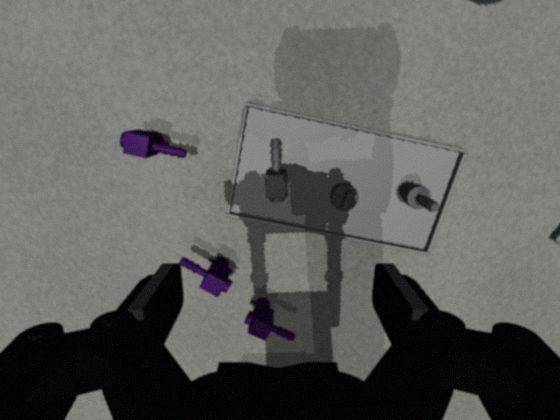

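```bash
python3 - <<'E'
from h import *
a=cv2.imread("pics/w1.png"); o=cv2.resize(a[125:215,220:340],None,fx=6,fy=6,interpolation=cv2.INTER_CUBIC)
o=cv2.convertScaleAbs(o,alpha=1.8)
c=cam("wrist"); e=np.array([485,239,4]); d=np.array([np.cos(.35),np.sin(.35),0]); n=np.array([-d[1],d[0],0])
for x,y,z in [(12,11,56),(12,-11,56),(-12,11,56),(-12,-11,56),(45,0,42),(0,0,0)]:
    q=(w2px(c,e+x*d+y*n+[0,0,z])-[220,125])*6; cv2.circle(o,tuple(int(i) for i in q),3,(0,0,255),-1)
cv2.imwrite("pics/w1c.png",o)
E
```

```text
(no output)
```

View pics/w1c.png

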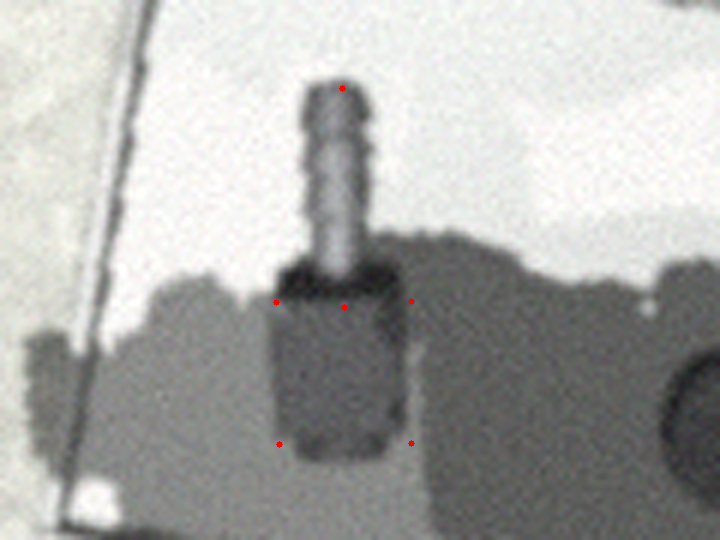

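The model projection falls on the elbow, and the barb tip is at crop (337,88). The position is good to about 0.5 mm, so I'm descending with the jaws part-closed.

Call:
jog_arm(commands=[[-0.2,0,0,22,0,0,0],[-0.2,0,0,22,0,0,0],[-0.2,0,0,22,0,0,0],[-0.2,0,0,22,0,0,0],[-0.2,0,0,22,0,0,0]], newtons=40)

```text
clock: 3.07
position: [484.9, 239.6, 81.2]
tool_rot: [2.573, -1.802, -0.0]
contact_force: [0.5, 1.1, -0.9]
width: 0.596
```

Call:
jog_arm(commands=[[-0.2,0,0,20,0,0,0],[-0.2,0,0,17,0,0,0],[-0.2,0,0,10,0,0,0],[-0.2,0,0,6,0,0,0],[-0.2,0,0,0,0,0,0]])

```text
clock: 3.48
position: [484.1, 239.2, 28.0]
tool_rot: [2.57, -1.802, -0.002]
contact_force: [-0.0, -0.4, 0.5]
width: 0.598
```

Call:
jog_arm(commands=[[0.3,0,0,0,0,0,0],[0.6,0,0,0,0,0,0],[1,0,0,0,0,0,0],[1,0,0,0,0,0,0],[1,0,0,0,0,0,0]])

```text
clock: 3.9
position: [485.9, 239.9, 30.2]
tool_rot: [-2.571, 1.804, -0.001]
contact_force: [-0.5, 0.3, 0.1]
width: -0.004
```

Call:
jog_arm(commands=[[1,0,0,0,0,0,0],[1,0,0,0,0,0,0],[1,0,0,0,0,0,0],[1,0,0,0,0,0,0]])

```text
clock: 4.23
position: [485.2, 239.7, 29.4]
tool_rot: [2.572, -1.804, 0.0]
contact_force: [-0.2, -0.1, 0.3]
width: -0.001
```

```bash
python3 -c "
from h import *
show(); goto([560,-160,200],-47)"
```

```text
t4.23 pos [485.2 239.7  29.4] x-yaw -70.1 zax [-0. -0. -1.] F [-0.19 -0.08  0.31] Tq [-0.01 -0.03 -0.02] w -0.001 q [ 0.38  0.37  1.94 -0.    0.84  1.6 ]
shift [ 401.3   65.7 -170.6] turn z -23.1
```

Width reads 0, so the fingers have nothing in them. Looking.

```bash
python3 - <<'E'
from h import *
w=vision.get_image("wrist"); t=vision.get_image("scene")
o=np.zeros((420,800,3),np.uint8); o[:,:400]=w[:,80:480]
o[:400,400:]=cv2.resize(t[200:320,320:440],(400,400),interpolation=cv2.INTER_CUBIC)
cv2.imwrite("pics/g1.png",cv2.convertScaleAbs(o,alpha=1.5))
E
```

```text
(no output)
```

View pics/g1.png

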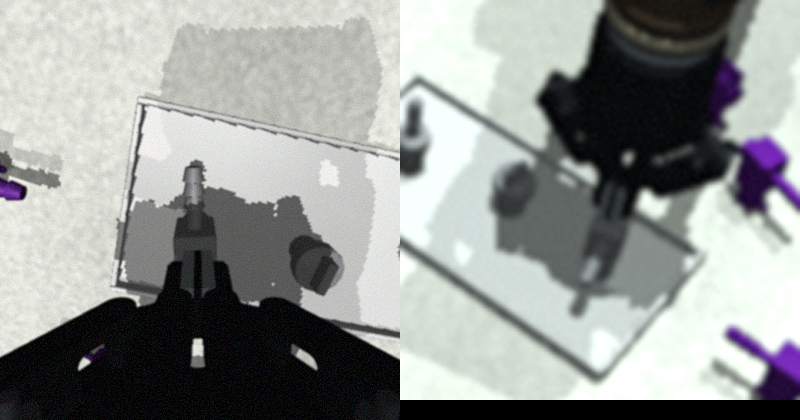

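```bash
python3 - <<'E'
from h import *
show()
c=cam("wrist"); p=tool()[0]
print("tcp",w2px(c,p)-[80,0],"grasp",w2px(c,p+[0,0,19])-[80,0])
e=np.array([485,239,4]); d=np.array([np.cos(.35),np.sin(.35),0]); n=np.array([-d[1],d[0],0])
for k in (0,25):
  for x,y,z in [(12,11,56),(12,-11,56),(-12,11,56),(-12,-11,56),(45,0,42),(0,0,56)]:
    print(k,(x,y,z),(w2px(c,e+(x+k)*d+y*n+[0,0,z])-[80,0]).round())
ct=cam("scene")
for x,y,z in [(12,11,56),(12,-11,56),(-12,11,56),(-12,-11,56),(45,0,42),(0,0,56)]: print("scene",(x,y,z),(w2px(ct,e+x*d+y*n+[0,0,z])-[320,200])*400/120+[400,0])
o=cv2.imread("pics/g1.png")[130:330,100:300]; 
cv2.imwrite("pics/g1c.png",cv2.resize(o,(600,600),interpolation=cv2.INTER_CUBIC))
E
```

```text
t4.33 pos [485.2 239.7  29.3] x-yaw -70.1 zax [-0. -0. -1.] F [ 0.41  0.44 -0.02] Tq [ 0.01 -0.01  0.  ] w -0.002 q [ 0.38  0.37  1.94 -0.    0.84  1.6 ]
tcp [196.61287453 237.35669349] grasp [196.53465168 250.43730267]
0 (12, 11, 56) [176. 239.]
0 (12, -11, 56) [220. 239.]
0 (-12, 11, 56) [177. 282.]
0 (-12, -11, 56) [219. 282.]
0 (45, 0, 42) [197. 169.]
0 (0, 0, 56) [198. 261.]
25 (12, 11, 56) [174. 190.]
25 (12, -11, 56) [220. 190.]
25 (-12, 11, 56) [175. 237.]
25 (-12, -11, 56) [220. 237.]
25 (45, 0, 42) [197. 118.]
25 (0, 0, 56) [197. 214.]
scene (12, 11, 56) [617.37265472 237.59255489]
scene (12, -11, 56) [585.56213374 223.95855599]
scene (-12, 11, 56) [630.61863279 211.92694245]
scene (-12, -11, 56) [599.14665171 198.6626949 ]
scene (45, 0, 42) [579.05487401 279.61099461]
scene (0, 0, 56) [608.16390712 217.92311586]
```

View pics/g1c.png

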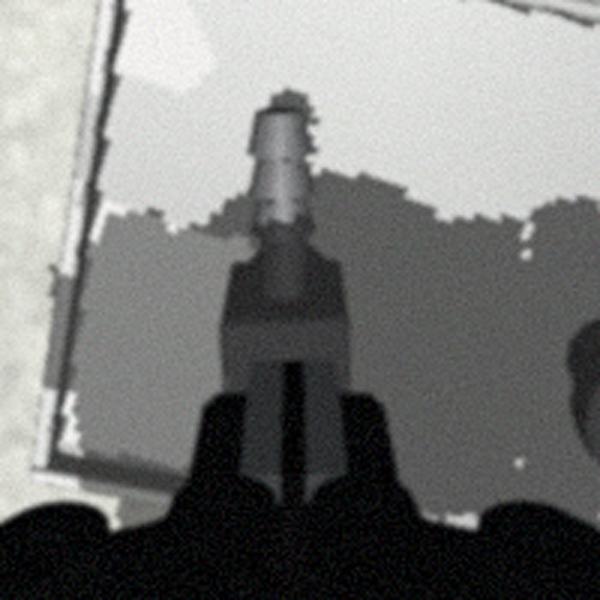

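The wrist picture shows the elbow unmoved: its front top edge is at crop (285,320), as predicted. The closed fingertips end at crop y≈360, above the block. Triangulated, they sit about 39 mm behind the stated TCP, and closing with nothing in the jaws agrees with that. I'll reopen, go about 36 mm lower in guarded steps, and grip again.

Call:
jog_arm(commands=[[-0.2,0,0,0,0,0,0],[-0.2,0,0,0,0,0,0],[-0.2,0,0,0,0,0,0],[-0.2,0,0,0,0,0,0],[-0.2,0,0,0,0,0,0]])

```text
clock: 4.75
position: [485.3, 239.7, 29.4]
tool_rot: [-2.572, 1.804, -0.0]
contact_force: [0.3, -0.1, -0.1]
width: 0.6
```

Call:
jog_arm(commands=[[-0.2,0,0,4,0,0,0],[-0.2,0,0,4,0,0,0],[-0.2,0,0,4,0,0,0]])

```text
clock: 5.0
position: [485.2, 239.6, 16.9]
tool_rot: [2.572, -1.804, -0.0]
contact_force: [-0.2, -0.3, -0.1]
width: 0.599
```

```bash
python3 - <<'E'
from h import *
show(); w=vision.get_image("wrist"); cv2.imwrite("pics/g2.png",cv2.convertScaleAbs(cv2.resize(w[140:340,160:400],(720,600)),alpha=2))
E
```

```text
t5.00 pos [485.2 239.6  16.9] x-yaw -70.1 zax [-0. -0. -1.] F [-0.15 -0.29 -0.13] Tq [ 0.   -0.03 -0.02] w 0.599 q [ 0.38  0.39  1.94 -0.    0.82  1.6 ]
```

View pics/g2.png

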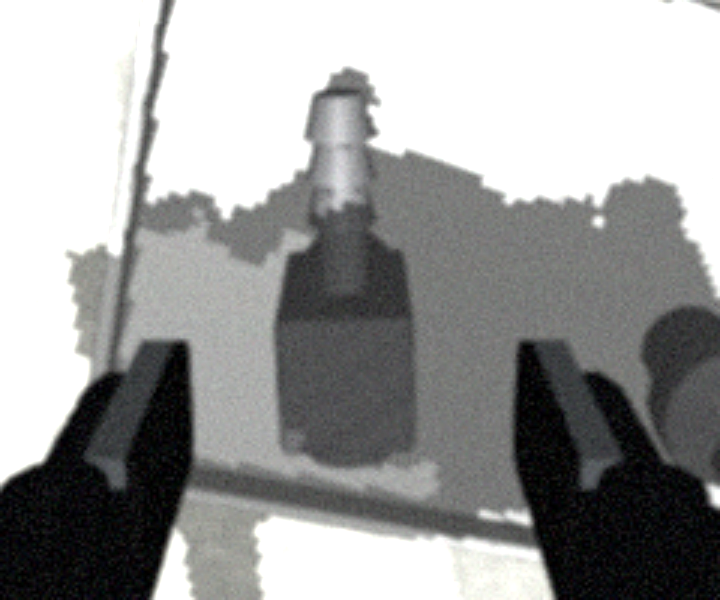

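Fingers are at crop (188,342) and (518,342), the block centre is at x≈345, and the tips are about 45 mm behind the TCP when part-open. Shifting -1 in x, going down 28 mm, then gripping.

Call:
jog_arm(commands=[[-0.2,-1,0,6,0,0,0],[-0.2,0,0,6,0,0,0],[-0.2,0,0,6,0,0,0],[-0.2,0,0,6,0,0,0],[-0.2,0,0,4,0,0,0]])

```text
clock: 5.47
position: [484.3, 240.4, -11.8]
tool_rot: [2.571, -1.804, -0.001]
contact_force: [-1.1, -0.7, -0.8]
width: 0.602
```

Call:
jog_arm(commands=[[0.2,0,0,0,0,0,0],[0.3,0,0,0,0,0,0],[0.5,0,0,0,0,0,0],[0.7,0,0,0,0,0,0],[1,0,0,0,0,0,0]])

```text
clock: 5.88
position: [485.1, 240.7, -10.4]
tool_rot: [-2.571, 1.804, -0.0]
contact_force: [0.5, 0.4, -0.1]
width: 0.254
```

Call:
jog_arm(commands=[[1,0,0,0,0,0,0],[1,0,0,0,0,0,0],[1,0,0,0,0,0,0]])

```text
clock: 6.13
position: [485.0, 240.7, -10.5]
tool_rot: [-2.572, 1.804, -0.0]
contact_force: [0.3, 0.0, -0.9]
width: 0.251
```

```bash
python3 -c "
from h import *
show()"
```

```text
t6.13 pos [485.  240.7 -10.5] x-yaw -70.1 zax [ 0.  0. -1.] F [ 0.35  0.01 -0.93] Tq [ 0.05 -0.01  0.01] w 0.251 q [ 0.38  0.43  1.95 -0.    0.76  1.6 ]
```

```bash
python3 -c "
from h import *
goto([510,-220,135],-47); c=cam('top'); print(px2w(c,320.4,199.6,62)); m=px2w(c,322.6,179,87); print(m)"
```

```text
shift [ 441.7  133.2 -145.5] turn z -23.1
[ 570.04056544 -160.90221782   62.        ]
[ 630.52723472 -165.59124996   87.        ]
```

Call:
jog_arm(commands=[[1,0,0,-15,0,0,0],[1,0,0,-30,0,0,0],[1,0,0,-35,0,0,0],[1,0,0,-35,0,0,0],[1,0,0,-30,0,0,0]])

```text
clock: 6.55
position: [485.2, 240.7, 136.5]
tool_rot: [-2.571, 1.804, -0.001]
contact_force: [0.1, -0.0, -1.3]
width: 0.253
```

Call:
jog_arm(commands=[[1,20,6,0,0,0,0],[1,35,10.5,0,0,0,0],[1,35,10.5,0,0,0,0],[1,35,10.5,0,0,0,0],[1,35,10.5,0,0,0,0]])

```text
clock: 6.97
position: [494.0, 72.5, 134.6]
tool_rot: [-2.572, 1.803, -0.001]
contact_force: [-0.4, -0.6, -0.5]
width: 0.258
```

Call:
jog_arm(commands=[[1,35,10.5,0,0,0,0],[1,35,10.5,0,0,0,0],[1,35,10.5,0,0,0,0],[1,35,10.5,0,0,0,0],[1,35,10.5,0,0,0,0]])

```text
clock: 7.38
position: [504.1, -110.3, 134.5]
tool_rot: [-2.571, 1.804, -0.0]
contact_force: [-0.2, 0.8, -0.7]
width: 0.252
```

Call:
jog_arm(commands=[[1,35,10.5,0,0,0,0],[1,35,10.5,0,0,0,0],[1,20,6,0,0,0,0],[1,15,4,0,0,0,0],[1,0,0,0,0,0,-7]])

```text
clock: 7.8
position: [511.3, -221.1, 134.5]
tool_rot: [2.676, -1.645, 0.003]
contact_force: [1.5, 0.5, -1.3]
width: 0.251
```

Call:
jog_arm(commands=[[1,0,0,0,0,0,-7],[1,0,0,0,0,0,-7],[1,0,0,0,0,0,-2],[1,0,0,0,0,0,0],[1,0,0,0,0,0,0]])

```text
clock: 8.22
position: [510.9, -217.3, 134.2]
tool_rot: [-2.879, 1.256, 0.001]
contact_force: [0.0, -0.3, 1.0]
width: 0.253
```

```bash
python3 - <<'E'
from h import *
show(); w=vision.get_image("wrist"); c=cam("wrist"); print(w2px(c,[570,-161,62]),w2px(c,[630.5,-165.6,87]))
cv2.imwrite("pics/m1raw.png",w)
u,v=w2px(c,[585,-162,62]); u0=int(np.clip(u-100,0,360)); v0=int(np.clip(v-75,0,270)); print(u0,v0)
cv2.imwrite("pics/m1.png",cv2.convertScaleAbs(cv2.resize(w[v0:v0+150,u0:u0+200],(800,600),interpolation=cv2.INTER_CUBIC),alpha=1.5))
E
```

```text
t8.22 pos [ 510.9 -217.3  134.2] x-yaw -47.1 zax [-0.  0. -1.] F [ 0.   -0.33  1.  ] Tq [ 0.01  0.03 -0.  ] w 0.253 q [-0.48  0.24  1.85  0.    1.05  0.34]
[275.48946596  98.20542717] [345.67805064  27.95847035]
190 8
```

View pics/m1.png

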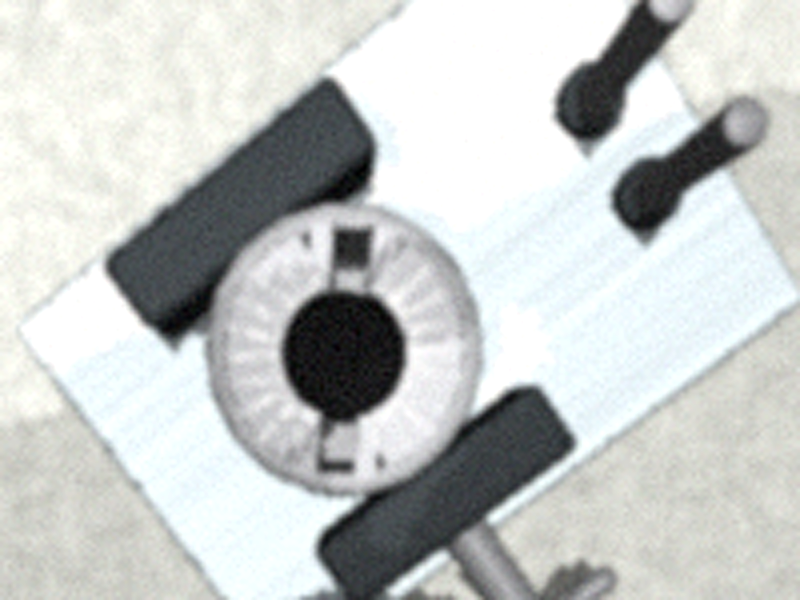

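The flange shows clearly: bore centre at crop (345,353), slots at (352,230) and (335,470), and post tops at about (671,3) and (744,120).

```bash
python3 - <<'E'
from h import *
c=cam("wrist"); f=lambda x,y,z:px2w(c,190+x/4,8+y/4,z)
m=f(345,353,62); s1=f(352,233,62); s2=f(335,468,62); p=(f(671,3,87)+f(744,120,87))/2
p1,p2=f(671,3,87),f(744,120,87)
print("mouth",m.round(1),"mid slots",((s1+s2)/2).round(1),"slot yaw",ang(s1-s2),"len",np.linalg.norm(s1-s2))
print("clamp yaw",ang(p-m),np.linalg.norm((p-m)[:2]),"posts normal",ang(p1-p2)-90,np.linalg.norm(p1-p2))
# base corners z=12: left (20,328) top(410,0); bottom edge (20,328)-(225,600), right edge (800,300)-(430,545)
print("base edge",ang(f(760,325,12)-f(420,555,12)), ang(f(20,328,12)-f(225,600,12))-90)
show(); goto([m[0],m[1],134],ang(s1-s2)-90)
E
```

```text
mouth [ 571.4 -160.5   62. ] mid slots [ 571.1 -160.3   62. ] slot yaw 38.44807996976417 len 41.30466867666743
clamp yaw -10.63900490575564 71.17707961131183 posts normal -9.191754917074519 20.814853823217508
base edge -13.060842151236514 -11.064079923399305
t8.27 pos [ 510.9 -217.4  134.3] x-yaw -47.1 zax [-0.  0. -1.] F [ 0.58 -0.67 -0.87] Tq [-0.   -0.01 -0.01] w 0.256 q [-0.48  0.24  1.85  0.    1.05  0.34]
shift [ -0.5 -83.    0.3] turn z 4.4
```

Call:
jog_arm(commands=[[1,0,-16,0,0,0,0],[1,-0.4,-30,0,0,0,0],[1,0,-26,0,0,0,0],[1,0,-10.7,0,0,0,0],[1,0,0,0,0,0,4.5]])

```text
clock: 8.68
position: [573.1, -159.4, 134.5]
tool_rot: [-2.828, 1.366, -0.002]
contact_force: [0.0, -0.7, -1.2]
width: 0.252
```

Call:
jog_arm(commands=[[1,0,0,20,0,0,0],[1,0,0,25,0,0,0],[1,0,0,20,0,0,0],[1,0,0,10,0,0,0],[1,0,0,3,0,0,0]])

```text
clock: 9.1
position: [568.9, -160.5, 53.8]
tool_rot: [2.828, -1.367, -0.008]
contact_force: [-0.3, 0.1, -1.2]
width: 0.247
```

Call:
jog_arm(commands=[[1,0,0,0,0,0,0],[1,0,0,0,0,0,0],[1,0,0,0,0,0,0],[1,0,0,0,0,0,0]])

```text
clock: 9.43
position: [572.6, -161.8, 58.0]
tool_rot: [-2.828, 1.368, -0.005]
contact_force: [0.2, 1.0, -1.9]
width: 0.254
```

```bash
python3 - <<'E'
from h import *
show(); w=vision.get_image("wrist"); goto([571.3,-160.4,50],-51.6)
cv2.imwrite("pics/m2.png",cv2.convertScaleAbs(cv2.resize(w[110:320,137:417],(800,600),interpolation=cv2.INTER_CUBIC),alpha=1.6))
E
```

```text
t9.43 pos [ 572.6 -161.8   58. ] x-yaw -51.6 zax [ 0.003 -0.001 -1.   ] F [ 0.21  1.   -1.86] Tq [-0.04  0.08  0.  ] w 0.254 q [-0.35  0.41  1.8  -0.    0.93  0.55]
shift [-1.8  0.   7.8] turn z -0.0
```

View pics/m2.png

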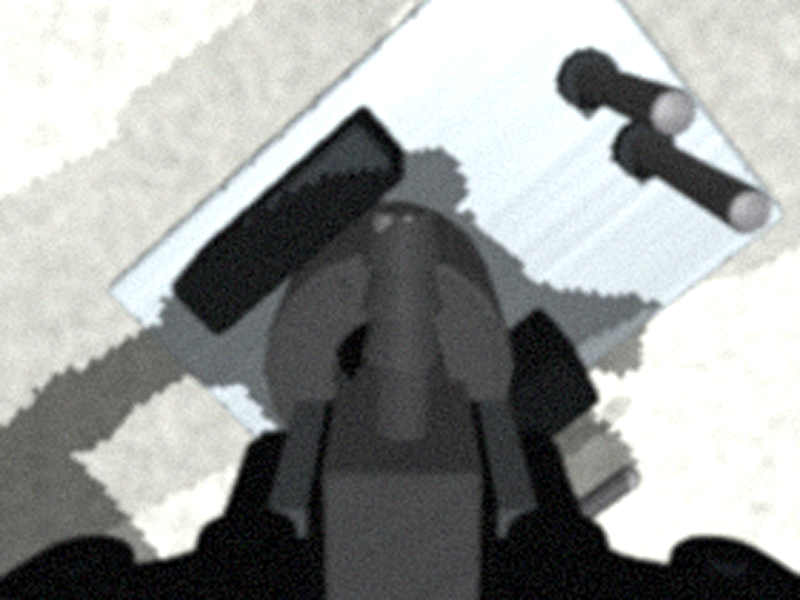

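The elbow sits about 2 mm to the right of the flange centre (flange edges at crop x 268 and 512, block centre 403), which matches the pose readout. Correcting.

Call:
jog_arm(commands=[[1,-1.9,0,0,0,0,0],[1,0,0,0,0,0,0],[1,0,0,0,0,0,0]])

```text
clock: 9.73
position: [570.1, -159.8, 56.7]
tool_rot: [-2.828, 1.367, -0.001]
contact_force: [0.8, 0.1, -1.3]
width: 0.249
```

```bash
python3 - <<'E'
from h import *
show(); goto([571.3,-160.4,50],-51.6)
E
```

```text
t9.73 pos [ 570.1 -159.8   56.7] x-yaw -51.6 zax [ 0. -0. -1.] F [ 0.77  0.06 -1.27] Tq [-0.05 -0.01  0.02] w 0.249 q [-0.35  0.41  1.81 -0.    0.93  0.55]
shift [ 1.2 -0.5  6.7] turn z -0.0
```

The arm was still settling, so I'll wait a few rows and re-read.

Call:
jog_arm(commands=[[1,0,0,0,0,0,0],[1,0,0,0,0,0,0],[1,0,0,0,0,0,0],[1,0,0,0,0,0,0]])

```text
clock: 10.07
position: [570.1, -159.8, 56.3]
tool_rot: [2.828, -1.368, -0.0]
contact_force: [-0.1, -0.6, -0.7]
width: 0.253
```

```bash
python3 - <<'E'
from h import *
show(); goto([571.3,-160.4,50],-51.6)
w=vision.get_image("wrist")
cv2.imwrite("pics/m3.png",cv2.convertScaleAbs(cv2.resize(w[110:320,137:417],(800,600),interpolation=cv2.INTER_CUBIC),alpha=2))
# predicted flange circle extremes
c=cam("wrist")
for a in range(0,360,45):
    p=[571.3+26*np.cos(np.radians(a)),-160.4+26*np.sin(np.radians(a)),62]; print(a,((w2px(c,p)-[137,110])*800/280).round())
E
```

```text
t10.07 pos [ 570.1 -159.8   56.3] x-yaw -51.6 zax [-0. -0. -1.] F [-0.1  -0.57 -0.67] Tq [0.03 0.01 0.03] w 0.253 q [-0.35  0.41  1.81 -0.    0.93  0.55]
shift [ 1.2 -0.6  6.3] turn z -0.0
0 [487. 276.]
45 [390. 249.]
90 [303. 296.]
135 [279. 385.]
180 [329. 461.]
225 [419. 484.]
270 [503. 443.]
315 [532. 358.]
```

Call:
jog_arm(commands=[[1,1.2,-0.2,0,0,0,0],[1,0,0,3,0,0,0],[1,0,0,2,0,0,0],[1,0,0,2,0,0,0],[1,0,0,0,0,0,0]])

```text
clock: 10.53
position: [570.4, -160.4, 48.6]
tool_rot: [2.828, -1.368, -0.002]
contact_force: [-0.4, 0.2, -0.9]
width: 0.253
```

Call:
jog_arm(commands=[[1,0,0,2,0,0,0],[1,0,0,2,0,0,0],[1,0,0,1,0,0,0],[1,0,0,0,0,0,0],[1,0,0,0,0,0,0]])

```text
clock: 10.95
position: [570.9, -160.6, 44.2]
tool_rot: [2.828, -1.368, -0.0]
contact_force: [0.1, 0.3, 0.2]
width: 0.251
```

```bash
python3 - <<'E'
from h import *
show()
E
```

```text
t10.95 pos [ 570.9 -160.6   44.2] x-yaw -51.6 zax [-0.  0. -1.] F [0.11 0.3  0.22] Tq [ 0.03 -0.    0.02] w 0.251 q [-0.35  0.43  1.81 -0.    0.91  0.55]
```

Call:
jog_arm(commands=[[1,0,0,1,0,0,0],[1,0,0,1,0,0,0],[1,0,0,1,0,0,0],[1,0,0,0,0,0,0],[1,0,0,0,0,0,0]])

```text
clock: 11.37
position: [570.9, -160.6, 41.3]
tool_rot: [2.828, -1.368, -0.0]
contact_force: [-1.6, 0.6, -0.9]
width: 0.254
```

```bash
python3 - <<'E'
from h import *
show()
E
```

```text
t11.37 pos [ 570.9 -160.6   41.3] x-yaw -51.6 zax [-0.  0. -1.] F [-1.56  0.59 -0.9 ] Tq [ 0.   -0.11  0.01] w 0.254 q [-0.35  0.43  1.81 -0.    0.9   0.55]
```

Call:
jog_arm(commands=[[1,0,0,1,0,0,0],[1,0,0,1,0,0,0],[1,0,0,1,0,0,0],[1,0,0,0,0,0,0]])

```text
clock: 11.7
position: [570.7, -160.4, 38.1]
tool_rot: [-2.828, 1.368, 0.001]
contact_force: [0.5, 1.1, -0.9]
width: 0.256
```

```bash
python3 - <<'E'
from h import *
show()
E
```

```text
t11.70 pos [ 570.7 -160.4   38.1] x-yaw -51.6 zax [-0.001  0.    -1.   ] F [ 0.51  1.05 -0.94] Tq [ 0.04  0.01 -0.01] w 0.256 q [-0.35  0.43  1.81  0.    0.9   0.55]
```

Call:
jog_arm(commands=[[1,0,0,1,0,0,0],[1,0,0,1,0,0,0],[1,0,0,1,0,0,0],[1,0,0,1,0,0,0],[1,0,0,0,0,0,0]])

```text
clock: 12.12
position: [570.9, -160.6, 34.1]
tool_rot: [2.828, -1.368, -0.0]
contact_force: [-0.4, -0.1, -0.5]
width: 0.252
```

Call:
jog_arm(commands=[[1,0,0,1,0,0,0],[1,0,0,0,0,0,0],[1,0,0,0,0,0,0]])

```text
clock: 12.37
position: [571.0, -160.6, 33.3]
tool_rot: [2.828, -1.368, -0.0]
contact_force: [1.1, -0.2, -0.6]
width: 0.253
```

```bash
python3 - <<'E'
from h import *
show()
E
```

```text
t12.37 pos [ 571.  -160.6   33.3] x-yaw -51.6 zax [-0. -0. -1.] F [ 1.14 -0.21 -0.61] Tq [0.04 0.02 0.02] w 0.253 q [-0.35  0.44  1.81 -0.    0.89  0.55]
```

Call:
jog_arm(commands=[[1,0,0,1,0,0,0],[1,0,0,0,0,0,0],[1,0,0,0,0,0,0]])

```text
clock: 12.62
position: [571.2, -160.7, 32.6]
tool_rot: [-2.828, 1.368, -0.001]
contact_force: [0.2, 0.0, 1.4]
width: 0.252
```

```bash
python3 - <<'E'
from h import *
show()
E
```

```text
t12.62 pos [ 571.2 -160.7   32.6] x-yaw -51.6 zax [ 0. -0. -1.] F [0.2  0.01 1.4 ] Tq [-0.01  0.01 -0.01] w 0.252 q [-0.35  0.44  1.81 -0.    0.89  0.55]
```

Call:
jog_arm(commands=[[1,0,0,0.7,0,0,0],[1,0,0,0,0,0,0],[1,0,0,0,0,0,0]])

```text
clock: 12.87
position: [571.3, -160.7, 32.1]
tool_rot: [-2.828, 1.368, -0.001]
contact_force: [-0.4, 0.8, 1.7]
width: 0.25
```

```bash
python3 - <<'E'
from h import *
show()
E
```

```text
t12.87 pos [ 571.3 -160.7   32.1] x-yaw -51.6 zax [ 0. -0. -1.] F [-0.38  0.79  1.72] Tq [-0.01  0.1  -0.  ] w 0.250 q [-0.35  0.44  1.81 -0.    0.89  0.55]
```

The foot meets the seal at TCP z≈32.7, so the pins are through the slots. Turning clockwise.

Call:
jog_arm(commands=[[1,0,0,0,0,0,3],[1,0,0,0,0,0,4],[1,0,0,0,0,0,4],[1,0,0,0,0,0,4],[1,0,0,0,0,0,0]])

```text
clock: 13.28
position: [571.5, -160.8, 32.1]
tool_rot: [-2.624, 1.726, -0.001]
contact_force: [0.2, -1.2, 2.4]
width: 0.25
```

```bash
python3 - <<'E'
from h import *
show()
E
```

```text
t13.28 pos [ 571.5 -160.8   32.1] x-yaw -66.7 zax [ 0.001 -0.    -1.   ] F [ 0.2  -1.2   2.35] Tq [ 0.05  0.   -0.02] w 0.250 q [-0.35  0.44  1.81  0.    0.89  0.82]
```

Call:
jog_arm(commands=[[1,0,0,0,0,0,4],[1,0,0,0,0,0,4],[1,0,0,0,0,0,4],[1,0,0,0.1,0,0,3],[1,0,0,0,0,0,0]])

```text
clock: 13.7
position: [571.5, -160.8, 32.0]
tool_rot: [-2.379, 2.052, -0.001]
contact_force: [-0.2, -0.1, 2.6]
width: 0.252
```

```bash
python3 - <<'E'
from h import *
show()
E
```

```text
t13.70 pos [ 571.5 -160.8   32. ] x-yaw -81.6 zax [ 0.001 -0.    -1.   ] F [-0.23 -0.07  2.55] Tq [ 0.01 -0.06  0.01] w 0.252 q [-0.35  0.44  1.81 -0.    0.89  1.08]
```

Call:
jog_arm(commands=[[1,0,0,0.2,0,0,3],[1,0,0,0.2,0,0,3],[1,0,0,0.3,0,0,3],[1,0,0,0,0,0,0],[1,0,0,0,0,0,0]])

```text
clock: 14.12
position: [571.6, -160.7, 31.4]
tool_rot: [-2.213, 2.23, -0.002]
contact_force: [0.0, -0.0, 4.3]
width: 0.254
```

```bash
python3 - <<'E'
from h import *
show()
E
```

```text
t14.12 pos [ 571.6 -160.7   31.4] x-yaw -90.4 zax [ 0.001 -0.    -1.   ] F [ 0.04 -0.04  4.31] Tq [0.05 0.02 0.01] w 0.254 q [-0.35  0.45  1.81  0.    0.88  1.23]
```

Call:
jog_arm(commands=[[1,0,0,0.2,0,0,3],[1,0,0,0.2,0,0,3],[1,0,0,0.2,0,0,3],[1,0,0,0,0,0,0],[1,0,0,0,0,0,0]])

```text
clock: 14.53
position: [571.6, -160.7, 31.0]
tool_rot: [-2.03, 2.397, -0.001]
contact_force: [-0.3, 0.0, 5.4]
width: 0.248
```

```bash
python3 - <<'E'
from h import *
show(); w=vision.get_image("wrist"); c=cam("wrist"); cv2.imwrite("pics/s1.png",cv2.convertScaleAbs(cv2.resize(w[60:285,127:427],(800,600),interpolation=cv2.INTER_CUBIC),alpha=1.7))
E
```

```text
t14.53 pos [ 571.6 -160.7   31. ] x-yaw -99.5 zax [ 0.001 -0.    -1.   ] F [-0.28  0.04  5.44] Tq [ 0.12  0.09 -0.05] w 0.248 q [-0.35  0.45  1.81  0.    0.88  1.39]
```

View pics/s1.png

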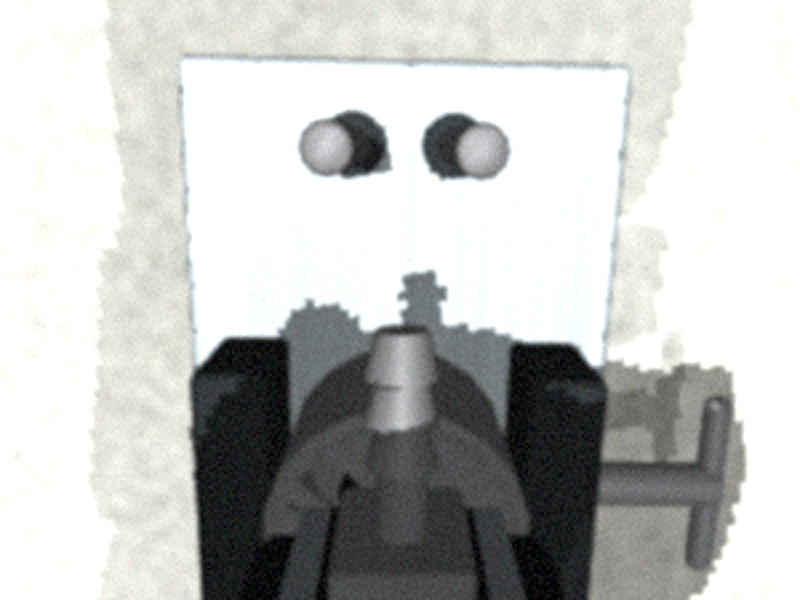

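Posts are at (326,147) and (484,148), mid 405. The barb axis is at x≈402, level and pointing between them, about 1° short. The vertical force rose from 1.7 to 5.4 N, so the seal is compressing as expected. I'll turn the last degree and release.

Call:
jog_arm(commands=[[1,0,0,0.1,0,0,1],[1,0,0,0,0,0,0],[1,0,0,0,0,0,0],[1,0,0,0,0,0,0]])

```text
clock: 14.92
position: [571.7, -160.7, 31.0]
tool_rot: [-2.009, 2.414, -0.001]
contact_force: [0.2, 1.4, 4.7]
width: 0.255
```

```bash
python3 - <<'E'
from h import *
show()
E
```

```text
t14.92 pos [ 571.7 -160.7   31. ] x-yaw -100.5 zax [ 0.001 -0.    -1.   ] F [0.2  1.4  4.73] Tq [0.08 0.1  0.08] w 0.255 q [-0.35  0.45  1.81  0.    0.88  1.41]
```

Call:
jog_arm(commands=[[0.4,0,0,0,0,0,0],[0.2,0,0,0,0,0,0],[0,0,0,0,0,0,0],[-0.2,0,0,0,0,0,0],[-0.2,0,0,0,0,0,0]])

```text
clock: 15.33
position: [570.6, -160.5, 29.7]
tool_rot: [2.007, -2.417, -0.001]
contact_force: [-1.2, -0.4, -0.8]
width: 0.597
```

Call:
jog_arm(commands=[[-0.2,0,0,0,0,0,0],[-0.2,0,0,-10,0,0,0],[-0.2,0,0,-20,0,0,0],[-0.2,0,0,-30,0,0,0],[-0.2,0,0,-30,0,0,0]])

```text
clock: 15.75
position: [570.0, -160.3, 120.7]
tool_rot: [2.006, -2.416, -0.003]
contact_force: [0.7, -0.6, 0.5]
width: 0.601
```

Call:
jog_arm(commands=[[-0.2,0,15,-20,0,0,0],[-0.2,0,25,0,0,0,0],[-0.2,0,20,0,0,0,0],[-0.2,0,0,0,0,0,0],[-0.2,0,0,0,0,0,0]])

```text
clock: 16.17
position: [511.6, -149.5, 141.0]
tool_rot: [-2.006, 2.417, -0.001]
contact_force: [0.2, -0.5, -0.7]
width: 0.597
```

Call:
jog_arm(commands=[[-0.2,0,0,0,0,0,0],[-0.2,0,0,0,0,0,0],[-0.2,0,0,0,0,0,0]])

```text
clock: 16.42
position: [513.0, -149.8, 140.3]
tool_rot: [-2.006, 2.417, -0.001]
contact_force: [1.0, 0.1, 0.1]
width: 0.599
```

```bash
python3 - <<'E'
from h import *
show(); w=vision.get_image("wrist"); c=cam("wrist"); q=w2px(c,[595,-165,75]); print(q)
u0=int(np.clip(q[0]-100,0,360)); v0=int(np.clip(q[1]-75,0,270)); print(u0,v0)
cv2.imwrite("pics/f1.png",cv2.convertScaleAbs(cv2.resize(w[v0:v0+150,u0:u0+200],(800,600),interpolation=cv2.INTER_CUBIC),alpha=1.6))
E
```

```text
t16.42 pos [ 513.  -149.8  140.3] x-yaw -100.6 zax [ 0.001 -0.    -1.   ] F [1.02 0.1  0.06] Tq [ 0.01 -0.01 -0.01] w 0.599 q [-0.37  0.19  1.89  0.    1.06  1.39]
[276.55017953  95.48356668]
176 20
```

View pics/f1.png

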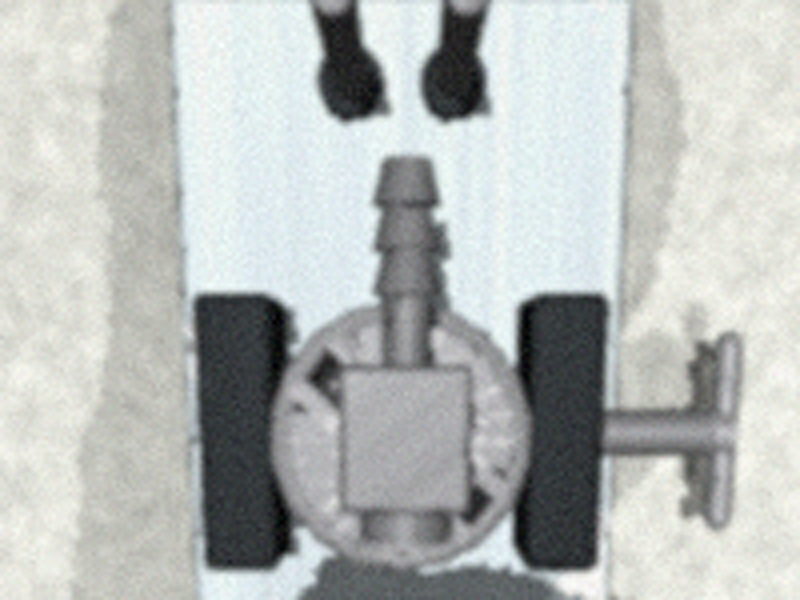

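The final view shows the elbow seated, with its barb tip at (407,160) pointing straight up the clamp axis (posts' mid x≈402), and the slots in the flange visible well past the pins. The gripper is clear, so I'm handing in.

```bash
python3 -c "
from station import bot
print(bot.job_done())"
```

```text
the job is handed in; nothing more can be done
None
```

The elbow is screwed into the connector, with its barb pointing midway between the posts, and I've released it and handed the job in at 16.4 s.

- **Grasp:** the first attempt closed on nothing. The wrist picture showed the fingertips about 40 mm behind the stated TCP. The elbow had not moved, so I went lower and gripped it at 0.25 opening (about 21 mm).
- **Entry:** the wrist picture put the slots about 49° from the clamp's +x. The stem passed through without noticeable resistance, and the foot met the seal at about 1.5 N.
- **Turning:** I turned it 49° clockwise, about 30° of it free. The vertical contact force then rose to about 5 N, and the elbow went down about 1.7 mm in all from first contact with the seal, well under the 6 mm limit.
- **Tightness:** the wrist torque stayed below about 0.15 N m. That means I judged "tight" from the rising force and the depth, not from a clear rise in torque.
- **Last picture:** the barb is parallel to the clamp's axis, with its tip about 1 mm from the midline, which is within the bore's play and the calibration. The gripper is clear of everything. In the pictures I took the other fittings and the clamp looked undisturbed, but I took no full-scene picture at the end.

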